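Park the fresh loaf tin under the cooling shelf

TASK

Make room at the bench: slide the wooden bread board sideways onto the rubber mat, and push the tin with the fresh loaf across the bench and in under the low wire shelf, onto the stone slab. Board and tin must each end up wholly on the mat or slab and roughly square with it, long side along long side; keep both flat on the bench all the way, without lifting or tipping them, and leave the jar, the empty tin and the brush where they are.

Things in the scene. Friction and masses are not known exactly. Their poses are not given: they have to be found in the camera images.
- tin: dark steel loaf tin filled with a crusty loaf, one rigid piece of about 0.75 kg, too wide for the gripper: 95 (own x) x 160 (own y) mm, steel sides upright to 70 mm, rounded crust to 92 mm. Origin: centre of its underside. It starts on the bench left or right of the board
- board: plain dark wooden bread board, flat rectangle 150 (own x) x 110 (own y) x 18 mm thick, about 0.3 kg, lying loose on the bench in front of the shelf. Origin: centre of its underside
- mat: thin dark rubber mat, 200 (own x) x 160 (own y) mm, fixed and so thin that it counts as flush with the bench (1 mm, nothing catches on it); it lies left or right of the board, on the side away from the tin. Origin: its centre
- shelf: fixed low wire shelf, open front and back. Origin: bench height, slab centre; own x points away from the robot, y left. Wire top: own x -75 to 155, y -185 to 185 mm, underside 180 mm above the bench, 12 mm thick, with two fixed loaves up to 270 mm high. Legs 12 mm thick (feet 28) at own x -20 and 140, y -177 and 177 mm
- slab (a point): centre of the pale stone slab let flush into the bench under the shelf (nothing catches on it): 145 (own x) x 210 (own y) mm; axes as the shelf's. The shelf covers the slab almost to its front edge, so an upright gripper cannot follow the tin all the way in: lean the tool 25 to 45 degrees, its body back towards the robot
- jar: bystander: closed glass jar, 76 mm across, 120 mm high, left of the shelf. Origin: centre of its underside
- spare: bystander: empty open steel tin 110 (own x) x 190 (own y) x 70 mm, right of the shelf. Origin: centre of its underside
- brush: bystander: pastry brush lying flat, left of the shelf beyond the jar, about 200 mm long, along its own x. Origin: under its middle
Not all that is in view belongs to the job. Of the things shaped like the board, the wooden one is meant. Leave any turquoise look-alike of the tin alone.

How it is judged:
At the end, for the whole second after the job is handed in: Tin upright on the bench, centre within 25 mm of the slab's centre along each slab axis, long sides within 0.2 rad; board flat on the bench, centre within 25 mm of the mat's centre along each mat axis, long sides within 0.25 rad; both at rest (x of tin in the frame of slab between -0.025 and 0.025 m and y of tin in the frame of slab between -0.025 and 0.025 m and x of board in the frame of mat between -0.025 and 0.025 m and y of board in the frame of mat between -0.025 and 0.025 m and angle between the y axis of tin and the y axis of slab, either way round below 0.2 rad and angle between the x axis of board and the x axis of mat, either way round below 0.25 rad and height (world z) of each of tin, board below 0.005 m and angle between each of tin, board's own z axis and vertical below 0.05 rad and linear speed of each of tin, board below 0.01 m/s); the robot touches nothing.
It fails at once if the tin is lifted (20 mm) or tipped (0.25 rad) (height (world z) of tin above 0.02 m or angle between tin's own z axis and vertical above 0.25 rad).
It fails at once if the board is lifted (20 mm) or tipped (0.25 rad) (height (world z) of board above 0.02 m or angle between board's own z axis and vertical above 0.25 rad).
It fails at once if the jar, the empty tin or the brush is moved by more than 30 mm (distance of any of jar, spare, brush from where it was at the start of the episode above 0.03 m).
It also fails if it takes over 69 s, if anything falls off the work surface, if the arm or the gripper's body presses on something with over 40 N, if the wrist force passes 120 N, or if a joint passes its speed limit or range.

ROBOT

A 6-joint arm with a two-finger parallel gripper is mounted at the origin on the work surface. World frame = base frame: x ahead of the robot, y to its left, z up, the work surface at z = 0. Lengths are in m, angles in rad, forces in N, time in s.
With the tool pointing down it reaches from about 0.25 to 0.725 m from the base axis. Payload 4 kg.
Tool frame: the origin (TCP) lies at the very end of the fingers, on their centre line; the grasp point (between the pads) lies 19 mm behind it; z points along the fingers, y is the line along which they close (so a half turn about z gives the same grasp; the last joint's range is limited). The gripper opens to 85 mm and grips with 20 to 120 N. Pads are 22 mm wide; open, the fingers measure 114 mm over their backs; the gripper's body (76 mm by 85 mm) begins 54 mm behind the grasp point. The pads swing forward as they close: fully open they stand 13 mm farther back than shut.
Start: joints at [1.255, 0.241, 0.005, 1.335, 0, 1.571], TCP at [0.155, 0.475, 0.231] pointing down, gripper open.
Joint ranges: [-2.72, 2.72], [-1.05, 1.87], [-1.09, 1.28], [-1.99, 2.15], [-1.42, 1.44], [-3.14, 3.14]. Speed limits (rad/s): [2.79, 2.79, 3.14, 3.14, 3.14, 3.14].

INTERFACE

Orientations are given as a unit quaternion [x, y, z, w].
In Python, from workcell import monitor, viewer, job gives the robot as it stands.
- The arm moves only by the tool arm_command, never from a script. Its argument "increments" is a list of rows, each an object of numbers: "dx", "dy", "dz": the shift along the tool's x, y, z in cm; "wx", "wy", "wz": the turn, a rotation vector about the tool's x, y, z in rad; "grip": the finger opening in cm, from 0 to 8.54. In form: [{"dx": .., "dy": .., "dz": .., "wx": .., "wy": .., "wz": .., "grip": ..}, ...]. A call has 1 to 10 rows; each row is the pose to reach, as a shift and turn from the pose commanded when the call began, along the tool's axes at that moment; what a row does not reach only later rows make up. A row lasts 1/10 s, in which the tool goes at most 50 mm and 8.59 degrees, less where a joint would pass 70% of its speed; a pose out of reach is approached as far as the arm can. A call with a gripper value outside its range is refused whole. The fingers move at their own pace and stop on an object; the grip force is fixed at half the most. Time passes only in rows, so rows that repeat a pose let the fingers close. It gives the time, the measured TCP pose, the force, the opening and the grip force at its end, in the units of the state.
- monitor.get_obs(): the state, without advancing time (a new reading comes with each control period).
- viewer.camera(name): name is "side" or "top"; returns (picture, depth): 384x512x3 uint8, red, green, blue; 384x512 float32, m along the optical axis (not along the pixel's ray), 0 where there is no reading.
- viewer.get_calibration(name): a dict with "fovy" (degrees; the focal length in pixels is half the picture's height over the tangent of half this angle, whatever the lens; pixels are square), "cx", "cy" (the principal point, pixels), "dist_coeffs" ([k1, k2, p1, p2, k3] as OpenCV has them; the pictures are not rectified), "view" (4x4, takes a point from world to camera coordinates). Camera axes: x right, y up, looking along -z (the intrinsics and any distortion apply to the point x, -y, -z); pixel columns grow to the right and rows downward; lengths in m; the calibration is good to about 2 mm. A picture is of the moment at which its call begins. get_calibration takes no time and is no camera call.
- job.job_done(): hands the job in; it is judged then, once.
The state is a dict: "clock": time; "joint_pos": joint angles; "joint_vel": joint speeds; "tau": joint torques, N m; "eef_pos": TCP position; "tool_rot": TCP orientation; "ft_force": force on the tool from outside, world axes, zero at the start; "ft_torque": the same for the moment, N m; "grip_width": finger opening in m; "grasp_force": force on a finger pad.
Only numpy, scipy, OpenCV 4.12 (cv2) and the standard library are available. Lean on these libraries where they do the work, as an engineer would, in place of code of your own. Each camera call takes 0.05 s, during which the arm holds its last target. There are 200 camera calls.

## Working session

There is one attempt and no reset: what is moved stays moved. The work goes in short steps, Python scripts to look and compute and a tool call to move; the robot and the scene stay as the last step left them, time stands still between calls to the robot, and variables do not carry over. Pictures are saved under pics/ and viewed, at most 10 in all, crops included, and the job is handed in when it is done.

Besides the shell and the picture viewer there is one more tool, called after ">>>" as a command line: name --argument value ..., lists and objects as JSON in quotes. arm_command: Moves the arm, as the interface text tells. Its arguments: {"type":"object","properties":{"increments":{"type":"array","items":{"type":"object","properties":{"dx":{"type":"number"},"dy":{"type":"number"},"dz":{"type":"number"},"wx":{"type":"number"},"wy":{"type":"number"},"wz":{"type":"number"},"grip":{"type":"number"}}}}},"required":["increments"]}

```bash
ls; mkdir -p pics; python3 - <<'E'
from workcell import monitor, viewer, job
import cv2, numpy as np
for n in ("side","top"):
    p,d=viewer.camera(n); cv2.imwrite(f"pics/{n}0.png",cv2.cvtColor(p,cv2.COLOR_RGB2BGR)); np.save(f"{n}0.npy",d)
    print(n,viewer.get_calibration(n))
o=monitor.get_obs(); print(o)
E
```

```text
pics
side {'fovy': 57.978869030662416, 'cx': 250.04020887148303, 'cy': 195.97817906134196, 'dist_coeffs': array([-0.10492895,  0.        ,  0.        ,  0.        ,  0.        ]), 'view': array([[ 9.46183937e-01, -3.23628652e-01, -6.72387197e-04,
        -4.22132059e-01],
       [ 2.45371417e-01,  7.16027671e-01,  6.53526772e-01,
        -1.58991508e-01],
       [-2.11018541e-01, -6.18521519e-01,  7.56903102e-01,
        -1.04555348e+00],
       [ 0.00000000e+00,  0.00000000e+00,  0.00000000e+00,
         1.00000000e+00]])}
top {'fovy': 45.69974491559683, 'cx': 256.5178629797184, 'cy': 192.96179338557718, 'dist_coeffs': array([-0.00134529,  0.        ,  0.        ,  0.        ,  0.        ]), 'view': array([[-0.00845724, -0.99994438,  0.00630165,  0.00529388],
       [ 0.9771111 , -0.00692421,  0.21261693, -0.45554695],
       [-0.21256147,  0.00795556,  0.97711531, -1.65267001],
       [ 0.        ,  0.        ,  0.        ,  1.        ]])}
{'clock': 0.1, 'joint_pos': array([1.25503300e+00, 2.41344943e-01, 3.88098445e-03, 1.33518994e+00,
       8.08684037e-07, 1.57078091e+00]), 'joint_vel': array([ 0.00126852, -0.0010063 ,  0.00424692,  0.00127358, -0.00142281,
       -0.00135761]), 'tau': array([ 2.15825548e-04, -3.73140442e+01,  2.53008950e+01,  1.09059823e-02,
        4.49487607e-05, -6.92802615e-08]), 'eef_pos': array([0.15509975, 0.47475616, 0.23050673]), 'tool_rot': array([ 1.57218890e-01,  9.87563344e-01, -9.17169357e-04, -1.46436187e-04]), 'ft_force': array([0.93418802, 0.13665637, 0.19615703]), 'ft_torque': array([ 0.04884191, -0.04424734,  0.03627854]), 'grasp_force': 0.0, 'grip_width': 0.08542772300172967}
```

View pics/side0.png

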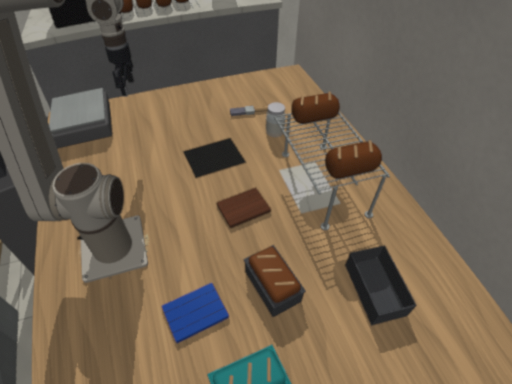

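View pics/top0.png

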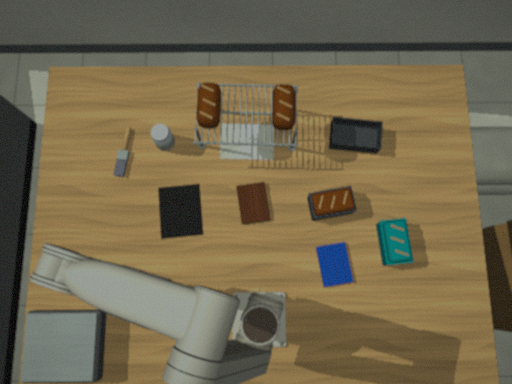

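The side view shows the board (243,208), mat (214,157), tin (274,280) and slab (308,187). In the top view they are the board (253,203), mat (180,211), tin (332,203) and slab (247,140). The blue slab and the turquoise tin are decoys. I'll enlarge the top view.

```bash
cat > h.py <<'E'
import numpy as np, cv2
from workcell import monitor, viewer, job
def w(name,pts,z):
    c=viewer.get_calibration(name); f=192/np.tan(np.radians(c["fovy"])/2)
    K=np.array([[f,0,c["cx"]],[0,f,c["cy"]],[0,0,1]])
    u=cv2.undistortPoints(np.array(pts,float).reshape(-1,1,2),K,c["dist_coeffs"])[:,0]
    V=c["view"];R=V[:3,:3];o=-R.T@V[:3,3]
    r=np.c_[u[:,0],-u[:,1],-np.ones(len(u))]@R
    return o+r*((np.broadcast_to(z,len(u))-o[2])/r[:,2])[:,None]
def proj(name,P):
    c=viewer.get_calibration(name); f=192/np.tan(np.radians(c["fovy"])/2)
    K=np.array([[f,0,c["cx"]],[0,f,c["cy"]],[0,0,1]]);V=c["view"]
    q=np.array(P,float)@V[:3,:3].T+V[:3,3]; q=q*[1,-1,-1]
    return cv2.projectPoints(q,np.zeros(3),np.zeros(3),K,c["dist_coeffs"])[0][:,0]
def box(px):
    "min-area rect from pixel quads in world"
def rect(pts):
    (c,s,a)=cv2.minAreaRect((np.array(pts)[:,:2]*1000).astype(np.float32)); return c,s,a
E
python3 - <<'E'
import cv2
a=cv2.imread("pics/top0.png"); cv2.imwrite("pics/c1.png",cv2.resize(a[75:245,145:375],None,fx=3.4,fy=3.4,interpolation=cv2.INTER_CUBIC))
E
```

```text
(no output)
```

View pics/c1.png

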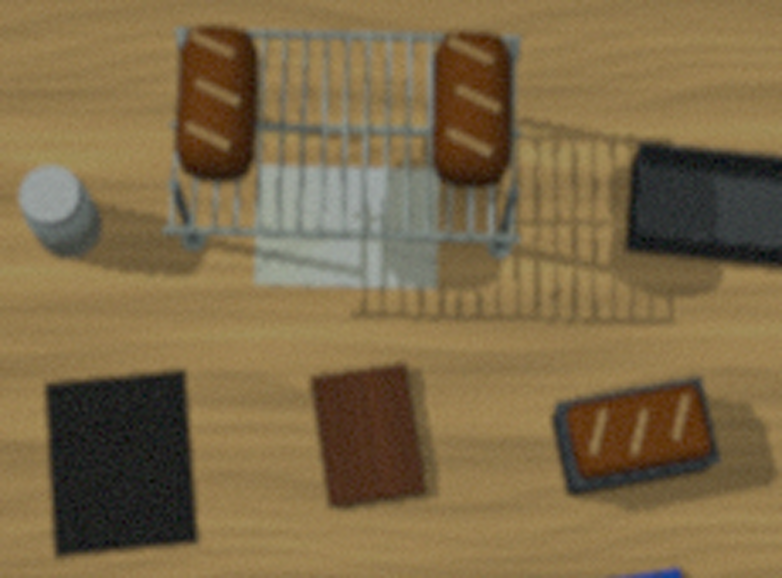

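```bash
python3 - <<'E'
from h import *
def go(n,q,z):
    q=(np.array(q,float)+.5)/3.4-.5+[145,75]; P=w("top",q,z)
    e=np.diff(np.r_[P,P[:1]],axis=0)[:,:2]
    print(n,"c",P[:,:2].mean(0).round(4),"edges",np.linalg.norm(e,axis=1).round(3),"ang",np.degrees(np.arctan2(e[:,1],e[:,0])).round(1)); print(P[:,:2].round(3).tolist())
go("mat",[(47,385),(184,372),(196,541),(57,555)],0.001)
go("board",[(312,377),(405,365),(426,493),(333,507)],.018)
go("tin",[(556,407),(700,379),(718,460),(571,493)],.07)
go("slab",[(258,166),(436,166),(438,288),(254,285)],0)
go("shelf",[(178,30),(518,38),(519,240),(165,231)],.186)
d=np.load("top0.npy")
E
```

```text
mat c [0.3994 0.2923] edges [0.155 0.193 0.154 0.194] ang [ -84.8 -175.    95.4    5.4]
[[0.489, 0.378], [0.503, 0.224], [0.31, 0.207], [0.296, 0.36]]
board c [0.4252 0.0145] edges [0.105 0.147 0.104 0.149] ang [ -82.8 -171.6   98.2    9. ]
[[0.492, 0.078], [0.505, -0.027], [0.359, -0.048], [0.345, 0.055]]
tin c [ 0.4134 -0.2745] edges [0.161 0.091 0.163 0.095] ang [ -79.2 -170.7  102.3    7.9]
[[0.444, -0.189], [0.474, -0.347], [0.385, -0.361], [0.35, -0.202]]
slab c [0.676  0.0388] edges [0.208 0.148 0.211 0.145] ang [-90.3 180.   88.7  -1.3]
[[0.75, 0.142], [0.749, -0.066], [0.6, -0.066], [0.605, 0.145]]
shelf c [0.7144 0.0374] edges [0.361 0.225 0.365 0.224] ang [-91.8 178.7  88.1  -2.3]
[[0.832, 0.214], [0.821, -0.147], [0.596, -0.142], [0.608, 0.224]]
```

The crop shows these corners (crop pixels):
- **Mat:** (47,385) to (196,541)
- **Board:** (312,377) to (426,493)
- **Tin rim:** (556,407) to (718,460)
- **Slab:** (254,166) to (438,288)

The sizes match the given ones to within 3%. I'll push the board along mat +y first.

```bash
cat >> h.py <<'E'
from scipy.spatial.transform import Rotation as Ro
def inc(p,phi,lean=0,p0=None,R0=None):
    "increment (cm, rad) to tool pos p, closing axis yaw phi deg, lean deg"
    o=monitor.get_obs(); p0=o["eef_pos"] if p0 is None else p0; R0=Ro.from_quat(o["tool_rot"]) if R0 is None else R0
    a=np.radians(phi); y=np.array([np.cos(a),np.sin(a),0]); z=np.array([0,0,-1.])
    R=Ro.from_rotvec(-np.radians(lean)*y)*Ro.from_matrix(np.c_[np.cross(y,z),y,z])
    print((R0.inv().apply(np.array(p)-p0)*100).round(2),(R0.inv()*R).as_rotvec().round(3))
    return R
E
python3 -c "
from h import *
inc((.4336,-.080,.08),5.2)"
```

```text
[-43.7  -44.06  15.13] [-2.000e-03  1.000e-03  1.164e+00]
```

>>> arm_command --increments '[{"dx":-43.7,"dy":-44.06,"dz":8,"wz":1.164,"grip":8.54},{"dx":-43.7,"dy":-44.06,"dz":8,"wz":1.164,"grip":8.54},{"dx":-43.7,"dy":-44.06,"dz":8,"wz":1.164,"grip":8.54},{"dx":-43.7,"dy":-44.06,"dz":8,"wz":1.164,"grip":8.54},{"dx":-43.7,"dy":-44.06,"dz":8,"wz":1.164,"grip":8.54},{"dx":-43.7,"dy":-44.06,"dz":8,"wz":1.164,"grip":8.54},{"dx":-43.7,"dy":-44.06,"dz":8,"wz":1.164,"grip":8.54},{"dx":-43.7,"dy":-44.06,"dz":8,"wz":1.164,"grip":8.54},{"dx":-43.7,"dy":-44.06,"dz":8,"wz":1.164,"grip":8.54},{"dx":-43.7,"dy":-44.06,"dz":8,"wz":1.164,"grip":8.54}]'

```text
validation failed for argument at $.in...
```

```bash
python3 -c "
from h import *
print(monitor.get_obs()['joint_pos'],monitor.get_obs()['eef_pos'])
inc((.4336,-.080,.03),5.2)"
```

```text
[1.25503300e+00 2.41344943e-01 3.88098445e-03 1.33518994e+00
 8.08684037e-07 1.57078091e+00] [0.15509975 0.47475616 0.23050673]
[-43.7  -44.05  20.13] [-2.000e-03  1.000e-03  1.164e+00]
```

>>> arm_command --increments '[{"dx":-10,"dy":-10,"dz":2,"wx":0,"wy":0,"wz":0.3,"grip":8.5}]'

```text
clock: 0.2
eef_pos: [0.177, 0.4347, 0.2239]
tool_rot: [0.23, 0.973, 0.002, -0.0]
ft_force: [1.6, -0.2, -0.2]
grip_width: 0.0848
grasp_force: 0.0
```

```bash
python3 -c "
from h import *
inc((.4336,-.080,.15),5.2)"
```

```text
[-45.99 -34.57   7.24] [ 0.002 -0.003  1.016]
```

>>> arm_command --increments '[{"dx":-46,"dy":-34.6,"dz":7,"wx":0,"wy":0,"wz":1.016,"grip":8.5},{"dx":-46,"dy":-34.6,"dz":7,"wx":0,"wy":0,"wz":1.016,"grip":8.5},{"dx":-46,"dy":-34.6,"dz":7,"wx":0,"wy":0,"wz":1.016,"grip":8.5},{"dx":-46,"dy":-34.6,"dz":7,"wx":0,"wy":0,"wz":1.016,"grip":8.5},{"dx":-46,"dy":-34.6,"dz":7,"wx":0,"wy":0,"wz":1.016,"grip":8.5},{"dx":-46,"dy":-34.6,"dz":7,"wx":0,"wy":0,"wz":1.016,"grip":8.5},{"dx":-46,"dy":-34.6,"dz":7,"wx":0,"wy":0,"wz":1.016,"grip":8.5},{"dx":-46,"dy":-34.6,"dz":7,"wx":0,"wy":0,"wz":1.016,"grip":8.5},{"dx":-46,"dy":-34.6,"dz":7,"wx":0,"wy":0,"wz":1.016,"grip":8.5},{"dx":-46,"dy":-34.6,"dz":7,"wx":0,"wy":0,"wz":1.016,"grip":8.5}]'

```text
clock: 1.2
eef_pos: [0.3984, -0.0157, 0.1637]
tool_rot: [0.675, 0.738, 0.0, -0.0]
ft_force: [2.1, 0.7, -0.5]
grip_width: 0.0849
grasp_force: 0.0
```

```bash
python3 -c "
from h import *
print(monitor.get_obs()['joint_pos'],monitor.get_obs()['eef_pos'])
inc((.4336,-.080,.03),5.2)"
```

```text
[-3.95521055e-02  8.70999571e-02 -3.64378645e-01  1.11913479e+00
  3.28962535e-04  1.44263715e+00] [ 0.39835161 -0.01566395  0.16366201]
[-6.72  2.94 13.36] [ 0.    -0.    -0.002]
```

>>> arm_command --increments '[{"dx":-6.7,"dy":2.9,"dz":1,"wx":0,"wy":0,"wz":0,"grip":8.5},{"dx":-6.7,"dy":2.9,"dz":3,"wx":0,"wy":0,"wz":0,"grip":8.5},{"dx":-6.7,"dy":2.9,"dz":7,"wx":0,"wy":0,"wz":0,"grip":8.5},{"dx":-6.7,"dy":2.9,"dz":11,"wx":0,"wy":0,"wz":0,"grip":8.5},{"dx":-6.7,"dy":2.9,"dz":14.5,"wx":0,"wy":0,"wz":0,"grip":8.5},{"dx":-6.7,"dy":2.9,"dz":15.4,"wx":0,"wy":0,"wz":0,"grip":8.5},{"dx":-6.7,"dy":2.9,"dz":15.4,"wx":0,"wy":0,"wz":0,"grip":8.5}]'

```text
clock: 1.9
eef_pos: [0.4314, -0.0775, 0.0088]
tool_rot: [0.675, 0.738, -0.001, -0.002]
ft_force: [-0.4, 1.1, -0.6]
grip_width: 0.0851
grasp_force: 0.0
```

```bash
python3 -c "
from h import *
import cv2
p,d=viewer.camera('side'); cv2.imwrite('pics/s1.png',cv2.resize(p[170:320,150:350,::-1],None,fx=4,fy=4,interpolation=cv2.INTER_CUBIC))
print(monitor.get_obs()['ft_force'],monitor.get_obs()['eef_pos'])"
```

```text
[-0.19207266 -0.54460903  0.4393848 ] [ 0.43294955 -0.07769465  0.01016328]
```

View pics/s1.png

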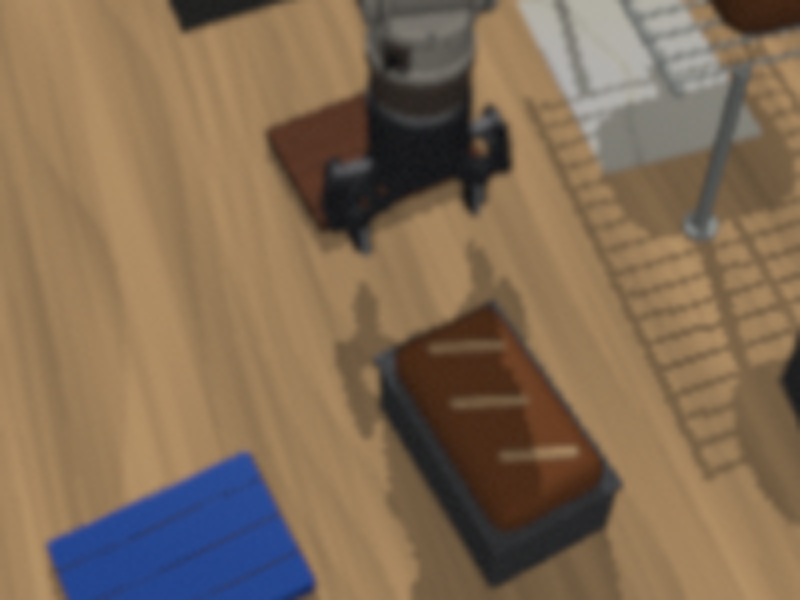

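The open fingertips, at crop (365,248) and (478,208), sit clearly above their shadows. That fits the 13 mm setback, so I'll lower a little more and then push.

>>> arm_command --increments '[{"dx":0,"dy":0,"dz":0.7,"wx":0,"wy":0,"wz":0,"grip":8.5},{"dx":0,"dy":0,"dz":1.3,"wx":0,"wy":0,"wz":0,"grip":8.5},{"dx":0,"dy":0,"dz":1.3,"wx":0,"wy":0,"wz":0,"grip":8.5}]'

```text
clock: 2.25
eef_pos: [0.4332, -0.0777, -0.0028]
tool_rot: [0.675, 0.738, 0.0, 0.0]
ft_force: [-1.1, -0.6, 0.3]
grip_width: 0.0853
grasp_force: 0.0
```

```bash
python3 -c "
from h import *
print(monitor.get_obs()['ft_force'],monitor.get_obs()['eef_pos'])
inc((.4054,.2266,-.004),5.2)"
```

```text
[-1.0697475  -0.62779117  0.29318504] [ 0.43317133 -0.07772015 -0.00282514]
[30.56 -0.05  0.11] [ 0.001  0.    -0.002]
```

>>> arm_command --increments '[{"dx":1,"dy":0,"dz":0,"wx":0,"wy":0,"wz":0,"grip":8.5},{"dx":2,"dy":0,"dz":0,"wx":0,"wy":0,"wz":0,"grip":8.5},{"dx":3,"dy":0,"dz":0,"wx":0,"wy":0,"wz":0,"grip":8.5},{"dx":4,"dy":0,"dz":0,"wx":0,"wy":0,"wz":0,"grip":8.5},{"dx":5,"dy":0,"dz":0,"wx":0,"wy":0,"wz":0,"grip":8.5},{"dx":6,"dy":0,"dz":0,"wx":0,"wy":0,"wz":0,"grip":8.5},{"dx":7,"dy":0,"dz":0,"wx":0,"wy":0,"wz":0,"grip":8.5},{"dx":8,"dy":0,"dz":0,"wx":0,"wy":0,"wz":0,"grip":8.5},{"dx":9,"dy":0,"dz":0,"wx":0,"wy":0,"wz":0,"grip":8.5},{"dx":10,"dy":0,"dz":0,"wx":0,"wy":0,"wz":0,"grip":8.5}]'

```text
clock: 3.25
eef_pos: [0.424, 0.0226, -0.003]
tool_rot: [0.675, 0.738, -0.0, 0.0]
ft_force: [1.0, -2.5, 1.8]
grip_width: 0.0852
grasp_force: 0.9
```

```bash
python3 -c "
from h import *
import cv2
p,d=viewer.camera('side'); cv2.imwrite('pics/s2.png',cv2.resize(p[120:270,150:350,::-1],None,fx=3,fy=3,interpolation=cv2.INTER_CUBIC))
print(monitor.get_obs()['ft_force'],monitor.get_obs()['eef_pos'])
inc((.4054,.2266,-.003),5.2)"
```

```text
[-0.28335126  1.60312473 -0.34127362] [ 0.42373714  0.0239923  -0.00309646]
[20.34  0.    0.03] [-0.    -0.002 -0.   ]
```

View pics/s2.png

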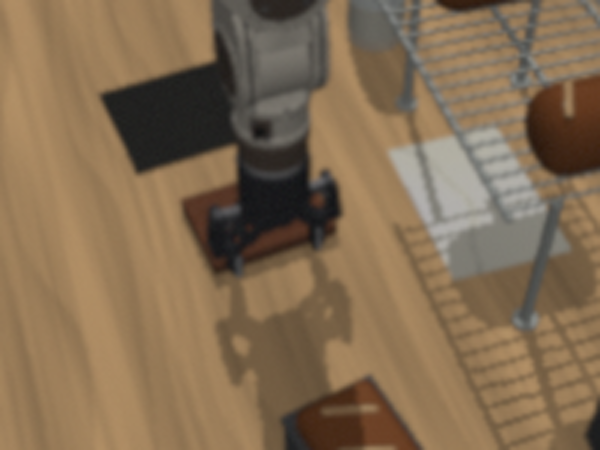

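The board is moving ahead of the fingers, at about (270,225) in the crop. Its near edge is along the fingertips at (235,268) and (318,245). I'll keep pushing.

>>> arm_command --increments '[{"dx":1,"dy":0,"dz":0,"wx":0,"wy":0,"wz":0,"grip":8.5},{"dx":2,"dy":0,"dz":0,"wx":0,"wy":0,"wz":0,"grip":8.5},{"dx":3,"dy":0,"dz":0,"wx":0,"wy":0,"wz":0,"grip":8.5},{"dx":4,"dy":0,"dz":0,"wx":0,"wy":0,"wz":0,"grip":8.5},{"dx":5,"dy":0,"dz":0,"wx":0,"wy":0,"wz":0,"grip":8.5},{"dx":6,"dy":0,"dz":0,"wx":0,"wy":0,"wz":0,"grip":8.5},{"dx":7,"dy":0,"dz":0,"wx":0,"wy":0,"wz":0,"grip":8.5},{"dx":8,"dy":0,"dz":0,"wx":0,"wy":0,"wz":0,"grip":8.5},{"dx":9,"dy":0,"dz":0,"wx":0,"wy":0,"wz":0,"grip":8.5},{"dx":10,"dy":0,"dz":0,"wx":0,"wy":0,"wz":0,"grip":8.5}]'

```text
clock: 4.3
eef_pos: [0.415, 0.1223, -0.0031]
tool_rot: [0.675, 0.738, -0.0, -0.0]
ft_force: [0.2, -0.2, -0.2]
grip_width: 0.085
grasp_force: 0.4
```

>>> arm_command --increments '[{"dx":1,"dy":0,"dz":0,"wx":0,"wy":0,"wz":0,"grip":8.5},{"dx":2,"dy":0,"dz":0,"wx":0,"wy":0,"wz":0,"grip":8.5},{"dx":3,"dy":0,"dz":0,"wx":0,"wy":0,"wz":0,"grip":8.5},{"dx":4,"dy":0,"dz":0,"wx":0,"wy":0,"wz":0,"grip":8.5},{"dx":5,"dy":0,"dz":0,"wx":0,"wy":0,"wz":0,"grip":8.5},{"dx":6,"dy":0,"dz":0,"wx":0,"wy":0,"wz":0,"grip":8.5},{"dx":7,"dy":0,"dz":0,"wx":0,"wy":0,"wz":0,"grip":8.5},{"dx":8,"dy":0,"dz":0,"wx":0,"wy":0,"wz":0,"grip":8.5},{"dx":9,"dy":0,"dz":0,"wx":0,"wy":0,"wz":0,"grip":8.5},{"dx":9.5,"dy":0,"dz":0,"wx":0,"wy":0,"wz":0,"grip":8.5}]'

```text
clock: 5.3
eef_pos: [0.4068, 0.2172, -0.003]
tool_rot: [0.675, 0.738, 0.0, 0.0]
ft_force: [-0.0, -1.4, 0.7]
grip_width: 0.0847
grasp_force: 0.7
```

```bash
python3 -c "
from h import *
print(monitor.get_obs()['eef_pos'])
inc((.4054,.2266,-.003),5.2)"
```

```text
[ 0.40676456  0.21716761 -0.00300122]
[ 0.95 -0.05  0.  ] [ 0.    -0.    -0.001]
```

>>> arm_command --increments '[{"dx":0.9,"dy":0,"dz":0,"wx":0,"wy":0,"wz":0,"grip":8.5},{"dx":0.9,"dy":0,"dz":0,"wx":0,"wy":0,"wz":0,"grip":8.5},{"dx":-0.5,"dy":0,"dz":0,"wx":0,"wy":0,"wz":0,"grip":8.5},{"dx":-3,"dy":0,"dz":0,"wx":0,"wy":0,"wz":0,"grip":8.5},{"dx":-5,"dy":0,"dz":-4,"wx":0,"wy":0,"wz":0,"grip":8.5},{"dx":-8,"dy":0,"dz":-8,"wx":0,"wy":0,"wz":0,"grip":8.5},{"dx":-12,"dy":0,"dz":-12,"wx":0,"wy":0,"wz":0,"grip":8.5},{"dx":-16,"dy":0,"dz":-16,"wx":0,"wy":0,"wz":0,"grip":8.5},{"dx":-20,"dy":0,"dz":-18,"wx":0,"wy":0,"wz":0,"grip":6},{"dx":-25,"dy":0,"dz":-18,"wx":0,"wy":0,"wz":0,"grip":6}]'

```text
clock: 6.3
eef_pos: [0.4301, -0.0288, 0.1803]
tool_rot: [0.675, 0.738, 0.002, 0.003]
ft_force: [1.2, 0.2, 0.3]
grip_width: 0.0604
grasp_force: 0.0
```

```bash
python3 -c "
from h import *
import cv2
p,d=viewer.camera('top'); cv2.imwrite('pics/t2.png',cv2.resize(p[125:245,145:345,::-1],None,fx=4,fy=4,interpolation=cv2.INTER_CUBIC))
print(monitor.get_obs()['eef_pos'])
inc((.435,-.393,.17),10.5)"
```

```text
[ 0.42998494 -0.03651282  0.17934434]
[-35.57  -2.34   1.18] [ 0.006  0.008 -0.104]
```

View pics/t2.png

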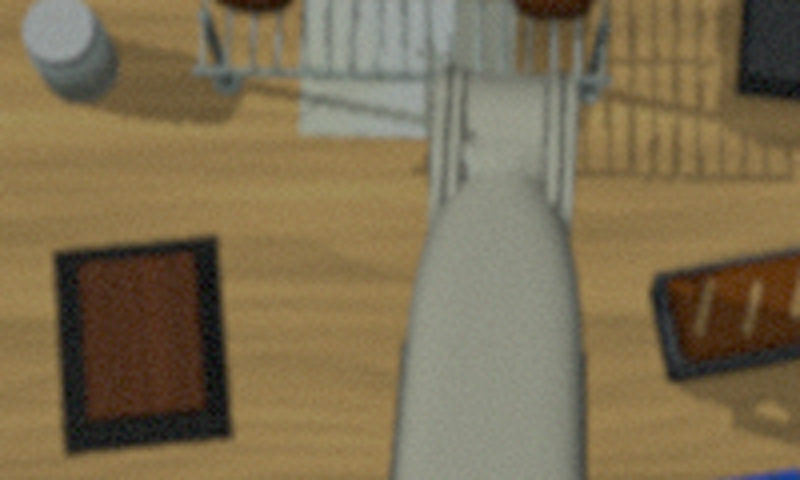

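The board lies centred on the mat at crop (142,335), with margins of 22 and 22 at the sides and 15 and 30 at top and bottom (about 7 mm off). Next I'll go over the tin to its far side.

>>> arm_command --increments '[{"dx":-5,"dy":-0.5,"dz":0,"wx":0,"wy":0,"wz":-0.09,"grip":6},{"dx":-10,"dy":-1,"dz":0,"wx":0,"wy":0,"wz":-0.09,"grip":6},{"dx":-15,"dy":-1.5,"dz":0,"wx":0,"wy":0,"wz":-0.09,"grip":6},{"dx":-20,"dy":-2.3,"dz":0,"wx":0,"wy":0,"wz":-0.09,"grip":6},{"dx":-25,"dy":-2.3,"dz":0,"wx":0,"wy":0,"wz":-0.09,"grip":6},{"dx":-30,"dy":-2.3,"dz":0,"wx":0,"wy":0,"wz":-0.09,"grip":6},{"dx":-35,"dy":-2.3,"dz":0,"wx":0,"wy":0,"wz":-0.09,"grip":6},{"dx":-35.6,"dy":-2.3,"dz":0,"wx":0,"wy":0,"wz":-0.09,"grip":6},{"dx":-35.6,"dy":-2.3,"dz":0,"wx":0,"wy":0,"wz":-0.09,"grip":6},{"dx":-35.6,"dy":-2.3,"dz":0,"wx":0,"wy":0,"wz":-0.09,"grip":6}]'

```text
clock: 7.35
eef_pos: [0.436, -0.3822, 0.1759]
tool_rot: [0.641, 0.767, 0.0, -0.001]
ft_force: [-0.1, 0.3, 0.6]
grip_width: 0.0597
grasp_force: 0.0
```

```bash
python3 -c "
from h import *
import cv2
o=monitor.get_obs();print(o['eef_pos'],o['grip_width'],o['joint_pos'])
inc((.435,-.393,.025),10.5)
p,d=viewer.camera('top'); cv2.imwrite('pics/t3.png',cv2.resize(p[150:270,270:430,::-1],None,fx=4,fy=4,interpolation=cv2.INTER_CUBIC))
"
```

```text
[ 0.4360441  -0.38221877  0.17592642] 0.05967149921807999 [-7.19950350e-01  4.27861421e-01  1.26047675e-01  1.27125328e+00
  4.53842312e-04  6.72250854e-01]
[-1.07 -0.28 15.09] [-0.001 -0.002 -0.005]
```

View pics/t3.png

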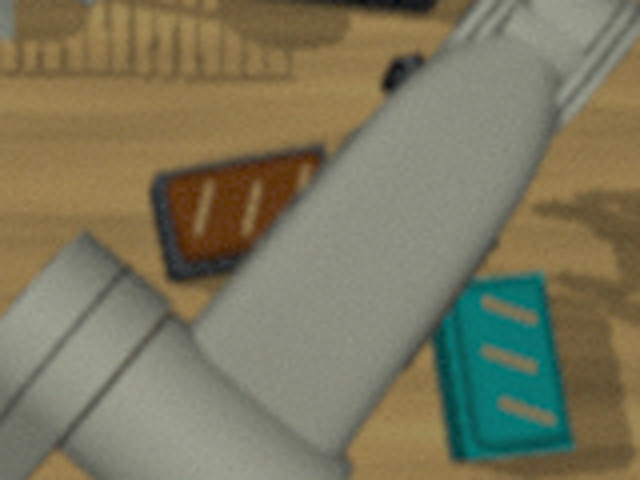

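The tin at crop (240,210) hasn't moved and the turquoise decoy at (505,365) is clear of the gripper. I'll descend behind the tin.

>>> arm_command --increments '[{"dx":-1.1,"dy":-0.3,"dz":3,"wx":0,"wy":0,"wz":0,"grip":6},{"dx":-1.1,"dy":-0.3,"dz":6,"wx":0,"wy":0,"wz":0,"grip":6},{"dx":-1.1,"dy":-0.3,"dz":9,"wx":0,"wy":0,"wz":0,"grip":6},{"dx":-1.1,"dy":-0.3,"dz":12,"wx":0,"wy":0,"wz":0,"grip":6},{"dx":-1.1,"dy":-0.3,"dz":14.5,"wx":0,"wy":0,"wz":0,"grip":6},{"dx":-1.1,"dy":-0.3,"dz":15.5,"wx":0,"wy":0,"wz":0,"grip":6},{"dx":-1.1,"dy":-0.3,"dz":15.5,"wx":0,"wy":0,"wz":0,"grip":6}]'

```text
clock: 8.1
eef_pos: [0.4354, -0.3924, 0.0205]
tool_rot: [0.64, 0.768, 0.0, -0.002]
ft_force: [0.5, 0.3, 0.6]
grip_width: 0.06
grasp_force: 0.0
```

```bash
python3 -c "
from h import *
o=monitor.get_obs();print(o['eef_pos'],o['ft_force'])
inc((.405,-.28,.02),3)
"
```

```text
[ 0.43538105 -0.39238646  0.0204923 ] [0.46009548 0.27598049 0.60651311]
[11.6  -0.97  0.08] [-0.002 -0.003  0.128]
```

>>> arm_command --increments '[{"dx":1,"dy":0,"dz":0,"wx":0,"wy":0,"wz":0,"grip":6},{"dx":2,"dy":0,"dz":0,"wx":0,"wy":0,"wz":0,"grip":6},{"dx":3,"dy":0,"dz":0,"wx":0,"wy":0,"wz":0,"grip":6},{"dx":4,"dy":0,"dz":0,"wx":0,"wy":0,"wz":0,"grip":6},{"dx":5,"dy":0,"dz":0,"wx":0,"wy":0,"wz":0,"grip":6},{"dx":6,"dy":0,"dz":0,"wx":0,"wy":0,"wz":0.01,"grip":6},{"dx":7,"dy":0,"dz":0,"wx":0,"wy":0,"wz":0.02,"grip":6},{"dx":8,"dy":0,"dz":0,"wx":0,"wy":0,"wz":0.03,"grip":6},{"dx":9,"dy":0.1,"dz":0,"wx":0,"wy":0,"wz":0.04,"grip":6},{"dx":10,"dy":0.1,"dz":0,"wx":0,"wy":0,"wz":0.05,"grip":6}]'

```text
clock: 9.1
eef_pos: [0.4202, -0.2968, 0.0227]
tool_rot: [0.661, 0.751, -0.001, 0.002]
ft_force: [1.0, -6.0, 4.7]
grip_width: 0.0599
grasp_force: 0.0
```

>>> arm_command --increments '[{"dx":1,"dy":0,"dz":0,"wx":0,"wy":0,"wz":0.01,"grip":6},{"dx":2,"dy":0,"dz":0,"wx":0,"wy":0,"wz":0.02,"grip":6},{"dx":3,"dy":0,"dz":0,"wx":0,"wy":0,"wz":0.03,"grip":6},{"dx":4,"dy":0.1,"dz":0,"wx":0,"wy":0,"wz":0.04,"grip":6},{"dx":5,"dy":0.1,"dz":0,"wx":0,"wy":0,"wz":0.05,"grip":6},{"dx":6,"dy":0.2,"dz":0,"wx":0,"wy":0,"wz":0.06,"grip":6},{"dx":7,"dy":0.2,"dz":0,"wx":0,"wy":0,"wz":0.07,"grip":6},{"dx":8,"dy":0.3,"dz":0,"wx":0,"wy":0,"wz":0.08,"grip":6},{"dx":9,"dy":0.4,"dz":0,"wx":0,"wy":0,"wz":0.09,"grip":6},{"dx":10,"dy":0.5,"dz":0,"wx":0,"wy":0,"wz":0.1,"grip":6}]'

```text
clock: 10.1
eef_pos: [0.412, -0.197, 0.0227]
tool_rot: [0.697, 0.717, -0.001, 0.002]
ft_force: [-1.3, -6.4, 5.0]
grip_width: 0.06
grasp_force: 0.0
```

```bash
python3 -c "
from h import *
import cv2
o=monitor.get_obs();print(o['eef_pos'],o['ft_force'])
inc((o['eef_pos'][0]-.003,-.044,.02),-1.7)
p,d=viewer.camera('side'); cv2.imwrite('pics/s3.png',cv2.resize(p[100:300,180:400,::-1],None,fx=3,fy=3,interpolation=cv2.INTER_CUBIC))
"
```

```text
[ 0.41195575 -0.19702531  0.02265103] [-1.29936194 -6.42782931  5.04911125]
[15.31  0.12  0.21] [0.002 0.004 0.057]
```

View pics/s3.png

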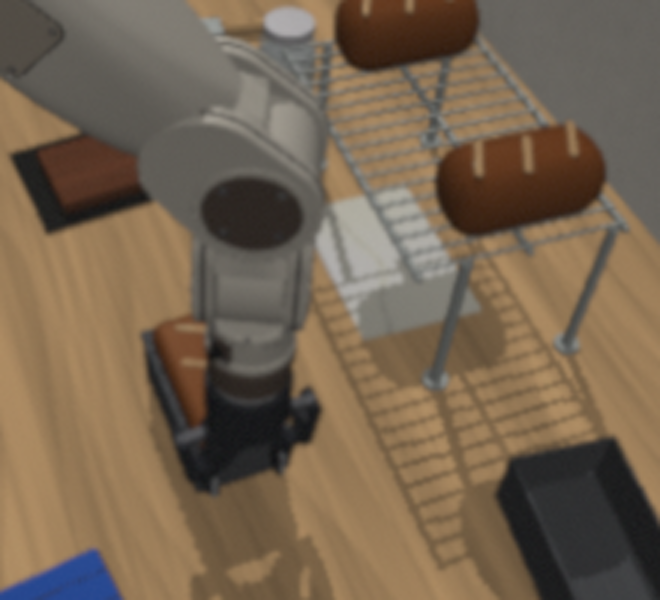

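The tin leads the gripper squarely, with its near end at the fingertips at crop (215,485) and (285,460). I'll continue the remaining 15.3 cm.

>>> arm_command --increments '[{"dx":1,"dy":0,"dz":0,"wx":0,"wy":0,"wz":0.01,"grip":6},{"dx":2,"dy":0,"dz":0,"wx":0,"wy":0,"wz":0.02,"grip":6},{"dx":3,"dy":0,"dz":0,"wx":0,"wy":0,"wz":0.03,"grip":6},{"dx":4,"dy":0.1,"dz":0,"wx":0,"wy":0,"wz":0.04,"grip":6},{"dx":5,"dy":0.1,"dz":0,"wx":0,"wy":0,"wz":0.05,"grip":6},{"dx":6,"dy":0.1,"dz":0,"wx":0,"wy":0,"wz":0.06,"grip":6},{"dx":7,"dy":0.2,"dz":0,"wx":0,"wy":0,"wz":0.06,"grip":6},{"dx":8,"dy":0.2,"dz":0,"wx":0,"wy":0,"wz":0.06,"grip":6},{"dx":9,"dy":0.3,"dz":0,"wx":0,"wy":0,"wz":0.06,"grip":6},{"dx":10,"dy":0.3,"dz":0,"wx":0,"wy":0,"wz":0.06,"grip":6}]'

```text
clock: 11.15
eef_pos: [0.412, -0.0969, 0.0225]
tool_rot: [0.718, 0.696, -0.001, 0.002]
ft_force: [-0.1, -6.5, 6.3]
grip_width: 0.0597
grasp_force: 0.0
```

>>> arm_command --increments '[{"dx":1,"dy":0,"dz":0,"wx":0,"wy":0,"wz":0,"grip":6},{"dx":2,"dy":0,"dz":0,"wx":0,"wy":0,"wz":0,"grip":6},{"dx":3,"dy":0,"dz":0,"wx":0,"wy":0,"wz":0,"grip":6},{"dx":4,"dy":0,"dz":0,"wx":0,"wy":0,"wz":0,"grip":6},{"dx":5,"dy":0,"dz":0,"wx":0,"wy":0,"wz":0,"grip":6},{"dx":5.3,"dy":0,"dz":0,"wx":0,"wy":0,"wz":0,"grip":6},{"dx":5.3,"dy":0,"dz":0,"wx":0,"wy":0,"wz":0,"grip":6},{"dx":4.5,"dy":0,"dz":0,"wx":0,"wy":0,"wz":0,"grip":6},{"dx":2,"dy":0,"dz":0,"wx":0,"wy":0,"wz":0,"grip":6},{"dx":0,"dy":0,"dz":-1,"wx":0,"wy":0,"wz":0,"grip":6}]'

```text
clock: 12.15
eef_pos: [0.4088, -0.0956, 0.0303]
tool_rot: [0.718, 0.696, -0.001, -0.002]
ft_force: [-0.4, 0.3, 0.6]
grip_width: 0.0599
grasp_force: 0.0
```

```bash
python3 -c "
from h import *
o=monitor.get_obs();print(o['eef_pos'],o['ft_force'],o['joint_pos'])
inc((.34,-.16,.16),40)
inc((.32,.04,.18),88.3)
"
```

```text
[ 0.4087653  -0.09556421  0.03027738] [-0.36303353  0.2612181   0.55304601] [-2.30297938e-01  2.98813485e-01 -5.07559432e-01  7.69617937e-01
  8.78795644e-04  1.37048718e+00]
[ -6.62  -6.74 -12.95] [-0.004 -0.004 -0.728]
[ 13.31  -9.35 -14.9 ] [-0.002 -0.005 -1.571]
```

>>> arm_command --increments '[{"dx":-1,"dy":0,"dz":-5,"wx":0,"wy":0,"wz":0,"grip":6},{"dx":-1,"dy":0,"dz":-10,"wx":0,"wy":0,"wz":-0.14,"grip":6},{"dx":-1,"dy":-2,"dz":-14,"wx":0,"wy":0,"wz":-0.28,"grip":7},{"dx":-1,"dy":-4,"dz":-14,"wx":0,"wy":0,"wz":-0.42,"grip":8},{"dx":0,"dy":-7,"dz":-14,"wx":0,"wy":0,"wz":-0.56,"grip":8.5},{"dx":3,"dy":-10,"dz":-14,"wx":0,"wy":0,"wz":-0.7,"grip":8.5},{"dx":6,"dy":-11,"dz":-14,"wx":0,"wy":0,"wz":-0.84,"grip":8.5},{"dx":9,"dy":-11,"dz":-14,"wx":0,"wy":0,"wz":-0.98,"grip":8.5},{"dx":11,"dy":-11,"dz":-14,"wx":0,"wy":0,"wz":-1.12,"grip":8.5},{"dx":13.8,"dy":-11,"dz":-14,"wx":0,"wy":0,"wz":-1.26,"grip":8.5}]'

```text
clock: 13.15
eef_pos: [0.3039, 0.0461, 0.1709]
tool_rot: [0.168, 0.986, 0.0, -0.001]
ft_force: [0.8, 0.7, 0.4]
grip_width: 0.0849
grasp_force: 0.0
```

```bash
python3 -c "
from h import *
import cv2
o=monitor.get_obs();print(o['eef_pos'],o['joint_pos'])
p,d=viewer.camera('side'); cv2.imwrite('pics/s4.png',cv2.resize(p[100:300,160:380,::-1],None,fx=3.6,fy=3,interpolation=cv2.INTER_CUBIC))
inc((.285,.047,.17),88.3)
inc((.285,.047,.17),88.3,30)
"
```

```text
[0.30391873 0.04607117 0.17091542] [ 1.49711116e-01 -1.03556925e-01 -5.32586297e-01  1.14391792e+00
  7.43315109e-04  4.86468787e-01]
[ 1.76 -0.83  0.11] [ 0.003 -0.003 -0.3  ]
[ 1.76 -0.83  0.11] [-0.075 -0.522 -0.294]
```

View pics/s4.png

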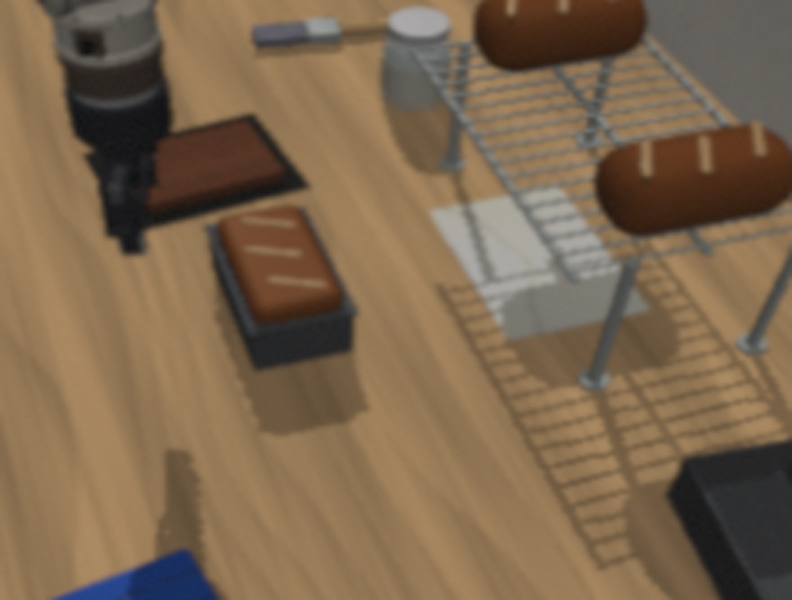

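The tin stands at crop (280,280) with its rim corners at (208,228), (255,337), (352,303) and (303,207). The slab corners are at (432,210), (553,187), (645,310) and (510,340). The gripper is free.

```bash
python3 -c "
from h import *
f=lambda q:(np.array(q,float)+.5)/[3.6,3]-.5+[160,100]
P=w('side',f([(208,228),(255,337),(352,303),(303,207)]),.07)[:,:2];print(P.round(3),P.mean(0)); e=P[1]-P[0];g=P[2]-P[3];print(np.degrees(np.arctan2(-e[1],-e[0])),np.degrees(np.arctan2(-g[1],-g[0])))
P=w('side',f([(432,210),(553,187),(645,310),(510,340)]),0)[:,:2];print(P.round(3),P.mean(0))
"
```

```text
[[ 0.374  0.124]
 [ 0.371 -0.037]
 [ 0.463 -0.021]
 [ 0.467  0.127]] [0.41896187 0.04830352]
88.86883599893473 88.42739168772538
[[ 0.611  0.147]
 [ 0.746  0.144]
 [ 0.741 -0.065]
 [ 0.603 -0.062]] [0.67495186 0.04100562]
```

```bash
python3 -c "
from h import *
inc((.305,.046,.16),88.4,35)
"
```

```text
[-0.17 -0.28  1.1 ] [-0.089 -0.609 -0.293]
```

>>> arm_command --increments '[{"dx":-0.2,"dy":-0.3,"dz":0,"wx":-0.09,"wy":-0.61,"wz":-0.29,"grip":8.5},{"dx":-0.2,"dy":-0.3,"dz":0,"wx":-0.09,"wy":-0.61,"wz":-0.29,"grip":8.5},{"dx":-0.2,"dy":-0.3,"dz":0,"wx":-0.09,"wy":-0.61,"wz":-0.29,"grip":8.5},{"dx":-0.2,"dy":-0.3,"dz":0,"wx":-0.09,"wy":-0.61,"wz":-0.29,"grip":8.5},{"dx":-0.2,"dy":-0.3,"dz":0,"wx":-0.09,"wy":-0.61,"wz":-0.29,"grip":8.5},{"dx":-0.2,"dy":-0.3,"dz":0,"wx":-0.09,"wy":-0.61,"wz":-0.29,"grip":8.5},{"dx":-0.2,"dy":-0.3,"dz":0,"wx":-0.09,"wy":-0.61,"wz":-0.29,"grip":8.5}]'

```text
clock: 13.9
eef_pos: [0.3062, 0.0419, 0.1713]
tool_rot: [0.02, 0.953, -0.007, 0.302]
ft_force: [0.2, -0.4, 0.3]
grip_width: 0.0849
grasp_force: 0.0
```

```bash
python3 -c "
from h import *
o=monitor.get_obs();print(o['eef_pos'],o['joint_pos'])
inc((.305,.046,.012),88.4,35)
"
```

```text
[0.30619634 0.04185723 0.17134897] [ 0.36028089 -0.60066224 -0.99492583  0.60243954 -0.22859411  0.33528622]
[ 9.28  0.42 12.95] [-0.01   0.002 -0.012]
```

>>> arm_command --increments '[{"dx":2,"dy":0.4,"dz":3,"wx":0,"wy":0,"wz":-0.01,"grip":8.5},{"dx":4,"dy":0.4,"dz":6,"wx":0,"wy":0,"wz":-0.01,"grip":8.5},{"dx":6,"dy":0.4,"dz":9,"wx":0,"wy":0,"wz":-0.01,"grip":8.5},{"dx":8,"dy":0.4,"dz":11,"wx":0,"wy":0,"wz":-0.01,"grip":8.5},{"dx":9.2,"dy":0.4,"dz":12.9,"wx":0,"wy":0,"wz":-0.01,"grip":8.5},{"dx":9.2,"dy":0.4,"dz":12.9,"wx":0,"wy":0,"wz":-0.01,"grip":8.5},{"dx":9.2,"dy":0.4,"dz":12.9,"wx":0,"wy":0,"wz":-0.01,"grip":8.5}]'

```text
clock: 14.6
eef_pos: [0.3503, 0.0777, 0.0784]
tool_rot: [0.019, 0.96, -0.019, 0.279]
ft_force: [-0.4, -1.0, -0.3]
grip_width: 0.0849
grasp_force: 0.0
```

```bash
python3 -c "
from h import *
o=monitor.get_obs();print(o['eef_pos'],o['joint_pos'])
inc((.405,.045,.012),88.4,35)
inc((.6245,.040,.012),88.3,35)
"
```

```text
[0.35029032 0.07770415 0.07844005] [ 0.45532801 -0.17845224 -1.08247852  0.16810234 -0.28130733  0.42362294]
[-1.14 -2.83  8.69] [-0.032 -0.045 -0.002]
[-19.67  -2.28  20.45] [-0.031 -0.045 -0.001]
```

Joint 3 reached its limit, because leaning is not possible this close in. I'll back up, straighten, push upright first and lean later.

```bash
python3 -c "
from h import *
inc((.33,.06,.17),88.4,25)
inc((.30,.046,.17),88.4,0)
"
```

```text
[-3.24 -2.1  -8.73] [-0.032  0.13  -0.005]
[ -0.75  -3.64 -10.26] [-0.031  0.566 -0.012]
```

>>> arm_command --increments '[{"dx":-1.5,"dy":-0.6,"dz":-4,"wx":0,"wy":0,"wz":0,"grip":8.5},{"dx":-3,"dy":-1.2,"dz":-8,"wx":0,"wy":0.1,"wz":0,"grip":8.5},{"dx":-3,"dy":-2,"dz":-10,"wx":-0.03,"wy":0.2,"wz":-0.01,"grip":8.5},{"dx":-2,"dy":-3,"dz":-10,"wx":-0.03,"wy":0.34,"wz":-0.01,"grip":8.5},{"dx":-1,"dy":-3.6,"dz":-10.2,"wx":-0.03,"wy":0.48,"wz":-0.01,"grip":8.5},{"dx":-0.8,"dy":-3.6,"dz":-10.2,"wx":-0.03,"wy":0.566,"wz":-0.01,"grip":8.5},{"dx":-0.8,"dy":-3.6,"dz":-10.2,"wx":-0.03,"wy":0.566,"wz":-0.01,"grip":8.5},{"dx":-0.8,"dy":-3.6,"dz":-10.2,"wx":-0.03,"wy":0.566,"wz":-0.01,"grip":8.5}]'

```text
clock: 15.4
eef_pos: [0.2994, 0.0455, 0.1697]
tool_rot: [0.015, 1.0, -0.0, 0.001]
ft_force: [-0.2, -0.6, -0.2]
grip_width: 0.085
grasp_force: 0.0
```

```bash
python3 -c "
from h import *
o=monitor.get_obs();print(o['eef_pos'],o['joint_pos'])
inc((.31,.046,.015),88.4,0)
"
```

```text
[0.29937931 0.04545933 0.16965128] [ 1.50964528e-01 -1.15417507e-01 -5.46185363e-01  1.13845859e+00
 -2.69785463e-04  1.81208103e-01]
[-1.04  0.09 15.47] [ 0.     0.002 -0.002]
```

>>> arm_command --increments '[{"dx":-0.5,"dy":0.1,"dz":4,"wx":0,"wy":0,"wz":0,"grip":8.5},{"dx":-1,"dy":0.1,"dz":8,"wx":0,"wy":0,"wz":0,"grip":8.5},{"dx":-1,"dy":0.1,"dz":11,"wx":0,"wy":0,"wz":0,"grip":8.5},{"dx":-1,"dy":0.1,"dz":14,"wx":0,"wy":0,"wz":0,"grip":8.5},{"dx":-1,"dy":0.1,"dz":14,"wx":0,"wy":0,"wz":0,"grip":8.5}]'

```text
clock: 15.9
eef_pos: [0.3051, 0.0461, 0.0278]
tool_rot: [0.014, 1.0, -0.0, -0.002]
ft_force: [-0.8, -0.2, 0.0]
grip_width: 0.0851
grasp_force: 0.0
```

```bash
python3 -c "
from h import *
o=monitor.get_obs();print(o['eef_pos'],o['joint_pos'],o['ft_force'])
inc((.46,.0425,.03),88.3,0)
"
```

```text
[0.30508969 0.04612157 0.02783718] [ 1.50267557e-01  1.14621161e-01 -7.71109153e-01  6.89278278e-01
 -2.33640714e-04  1.78334205e-01] [-0.84229085 -0.24965558  0.03753773]
[-15.49   0.07  -0.28] [-0.001 -0.004  0.002]
```

>>> arm_command --increments '[{"dx":-2,"dy":0,"dz":0,"wx":0,"wy":0,"wz":0,"grip":8.5},{"dx":-4,"dy":0,"dz":0,"wx":0,"wy":0,"wz":0,"grip":8.5},{"dx":-5,"dy":0,"dz":0,"wx":0,"wy":0,"wz":0,"grip":8.5},{"dx":-6,"dy":0,"dz":0,"wx":0,"wy":0,"wz":0,"grip":8.5},{"dx":-7,"dy":0,"dz":0,"wx":0,"wy":0,"wz":0,"grip":8.5},{"dx":-8,"dy":0,"dz":0,"wx":0,"wy":0,"wz":0,"grip":8.5},{"dx":-9,"dy":0,"dz":0,"wx":0,"wy":0,"wz":0,"grip":8.5},{"dx":-10,"dy":0,"dz":0,"wx":0,"wy":0,"wz":0,"grip":8.5},{"dx":-11,"dy":0,"dz":0,"wx":0,"wy":0,"wz":0,"grip":8.5},{"dx":-12,"dy":0,"dz":0,"wx":0,"wy":0,"wz":0,"grip":8.5}]'

```text
clock: 16.9
eef_pos: [0.4284, 0.043, 0.0306]
tool_rot: [0.014, 1.0, 0.0, 0.0]
ft_force: [-4.9, -0.5, 3.3]
grip_width: 0.0849
grasp_force: 2.7
```

>>> arm_command --increments '[{"dx":-1,"dy":0,"dz":0,"wx":0,"wy":0,"wz":0,"grip":8.5},{"dx":-2,"dy":0,"dz":0,"wx":0,"wy":0,"wz":0,"grip":8.5},{"dx":-3,"dy":0,"dz":0,"wx":0,"wy":0,"wz":0,"grip":8.5},{"dx":-4,"dy":0,"dz":0,"wx":0,"wy":0,"wz":0,"grip":8.5},{"dx":-5,"dy":0,"dz":0,"wx":0,"wy":0,"wz":0,"grip":8.5},{"dx":-5,"dy":0,"dz":0,"wx":0,"wy":0,"wz":0,"grip":8.5},{"dx":-4,"dy":0,"dz":0,"wx":0,"wy":0,"wz":0,"grip":8.5},{"dx":-2,"dy":0,"dz":0,"wx":0,"wy":0,"wz":0,"grip":8.5},{"dx":-1,"dy":0,"dz":0,"wx":0,"wy":0,"wz":0,"grip":8.5}]'

```text
clock: 17.8
eef_pos: [0.4371, 0.0426, 0.0302]
tool_rot: [0.014, 1.0, -0.0, 0.0]
ft_force: [-1.0, 0.3, 0.0]
grip_width: 0.0853
grasp_force: 0.0
```

```bash
python3 -c "
from h import *
o=monitor.get_obs();print(o['eef_pos'],o['joint_pos'],o['ft_force'])
inc((.435,.0425,.06),88.3,35)
inc((.435,.0425,.012),88.3,35)
"
```

```text
[0.43705544 0.04260522 0.03017601] [ 9.72800703e-02  3.26261578e-01 -4.65516978e-01  7.78179378e-01
 -1.51480621e-04  1.26030133e-01] [-0.96852486  0.31363368  0.01462723]
[ 0.2  -0.02 -2.98] [ 0.    -0.61   0.001]
[ 0.21 -0.02  1.82] [ 0.    -0.61   0.001]
```

>>> arm_command --increments '[{"dx":0.2,"dy":0,"dz":-2,"wx":0,"wy":-0.14,"wz":0,"grip":8.5},{"dx":0.2,"dy":0,"dz":-2,"wx":0,"wy":-0.28,"wz":0,"grip":8.5},{"dx":0.2,"dy":0,"dz":-2,"wx":0,"wy":-0.42,"wz":0,"grip":8.5},{"dx":0.2,"dy":0,"dz":-2,"wx":0,"wy":-0.56,"wz":0,"grip":8.5},{"dx":0.2,"dy":0,"dz":-1,"wx":0,"wy":-0.61,"wz":0,"grip":8.5},{"dx":0.2,"dy":0,"dz":1,"wx":0,"wy":-0.61,"wz":0,"grip":8.5},{"dx":0.2,"dy":0,"dz":1.5,"wx":0,"wy":-0.61,"wz":0,"grip":8.5},{"dx":0.2,"dy":0,"dz":1.5,"wx":0,"wy":-0.61,"wz":0,"grip":8.5}]'

```text
clock: 18.6
eef_pos: [0.4401, 0.0435, 0.0165]
tool_rot: [0.014, 0.955, -0.005, 0.298]
ft_force: [-0.1, 0.1, -0.2]
grip_width: 0.085
grasp_force: 0.0
```

```bash
python3 -c "
from h import *
import cv2
o=monitor.get_obs();print(o['eef_pos'],o['joint_pos'],o['ft_force'])
p,d=viewer.camera('side'); cv2.imwrite('pics/s5.png',cv2.resize(p[110:260,200:400,::-1],None,fx=4,fy=4,interpolation=cv2.INTER_CUBIC))
inc((.6245,.0405,.015),88.3,35)
"
```

```text
[0.44011609 0.04346739 0.01648131] [ 0.18045178  0.20191574 -1.08755501 -0.31278162 -0.11965208  0.17276019] [-0.08134417  0.05834774 -0.24434812]
[-15.05   0.25  10.64] [-0.001 -0.006  0.001]
```

View pics/s5.png

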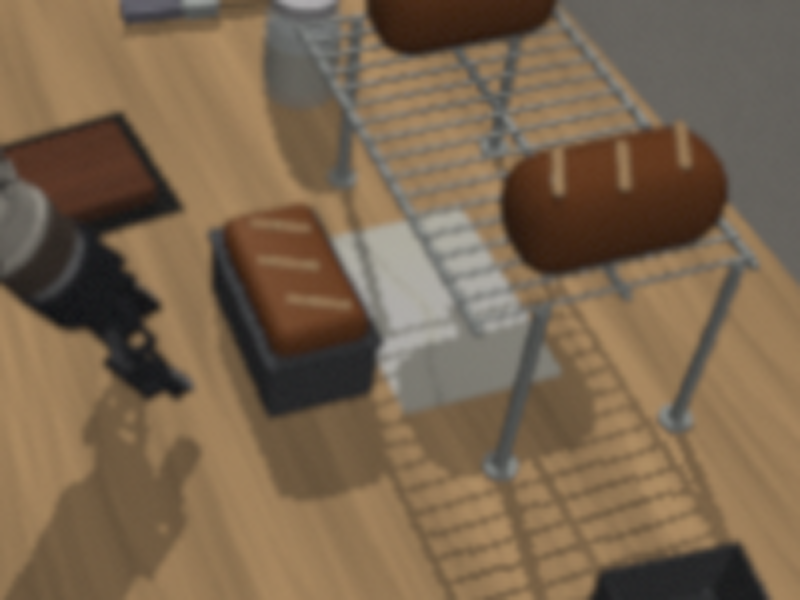

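The leaned fingers, with tips at (180,385), are behind the tin. Its rim corners are at (212,238), (268,372) and (377,342). The arm clears the shelf, so I'll push in.

```bash
python3 -c "
from h import *
f=lambda q:(np.array(q,float)+.5)/4-.5+[200,110]
P=w('side',f([(212,236),(268,372),(377,342)]),.07)[:,:2];print(P.round(3),(P[0]+P[2])/2); e=P[0]-P[1];print(np.degrees(np.arctan2(e[1],e[0])))
"
```

```text
[[ 0.496  0.117]
 [ 0.488 -0.038]
 [ 0.58  -0.037]] [0.53771645 0.04028955]
87.04441449667846
```

>>> arm_command --increments '[{"dx":-1.6,"dy":0,"dz":1.2,"wx":0,"wy":0,"wz":0,"grip":8.5},{"dx":-2.5,"dy":0,"dz":1.8,"wx":0,"wy":0,"wz":0,"grip":8.5},{"dx":-3.3,"dy":0,"dz":2.35,"wx":0,"wy":0,"wz":0,"grip":8.5},{"dx":-4.1,"dy":0,"dz":2.9,"wx":0,"wy":0,"wz":0,"grip":8.5},{"dx":-4.9,"dy":0.1,"dz":3.5,"wx":0,"wy":0,"wz":0,"grip":8.5},{"dx":-5.7,"dy":0.1,"dz":4,"wx":0,"wy":0,"wz":0,"grip":8.5},{"dx":-6.5,"dy":0.1,"dz":4.6,"wx":0,"wy":0,"wz":0,"grip":8.5},{"dx":-7.3,"dy":0.1,"dz":5.2,"wx":0,"wy":0,"wz":0,"grip":8.5},{"dx":-8.1,"dy":0.1,"dz":5.7,"wx":0,"wy":0,"wz":0,"grip":8.5}]'

```text
clock: 19.55
eef_pos: [0.5397, 0.0416, 0.0159]
tool_rot: [0.014, 0.955, -0.005, 0.298]
ft_force: [-2.8, 0.8, -1.0]
grip_width: 0.0851
grasp_force: 1.3
```

```bash
python3 -c "
from h import *
o=monitor.get_obs();print(o['eef_pos'],o['joint_pos'],o['ft_force'])
inc((.6245,.0405,.015),88.3,35)
"
```

```text
[0.53972113 0.04161017 0.01588841] [ 0.126979    0.32391723 -0.85753637 -0.2096688  -0.0893249   0.12839005] [-2.79963787  0.75879472 -1.03203911]
[-6.92  0.14  4.89] [-0.    -0.006  0.001]
```

>>> arm_command --increments '[{"dx":-0.8,"dy":0,"dz":0.6,"wx":0,"wy":0,"wz":0,"grip":8.5},{"dx":-1.6,"dy":0,"dz":1.15,"wx":0,"wy":0,"wz":0,"grip":8.5},{"dx":-2.5,"dy":0,"dz":1.75,"wx":0,"wy":0,"wz":0,"grip":8.5},{"dx":-3.3,"dy":0.1,"dz":2.3,"wx":0,"wy":0,"wz":0,"grip":8.5},{"dx":-4.1,"dy":0.1,"dz":2.9,"wx":0,"wy":0,"wz":0,"grip":8.5},{"dx":-4.9,"dy":0.1,"dz":3.45,"wx":0,"wy":0,"wz":0,"grip":8.5},{"dx":-5.7,"dy":0.1,"dz":4.0,"wx":0,"wy":0,"wz":0,"grip":8.5},{"dx":-5.7,"dy":0.1,"dz":4.0,"wx":0,"wy":0,"wz":0,"grip":8.5}]'

```text
clock: 20.35
eef_pos: [0.6128, 0.0407, 0.0178]
tool_rot: [0.014, 0.954, -0.005, 0.301]
ft_force: [-0.6, -0.5, -0.3]
grip_width: 0.0853
grasp_force: 0.0
```

```bash
python3 -c "
from h import *
o=monitor.get_obs();print(o['eef_pos'],o['ft_force'])
inc((.6245,.0405,.015),88.3,35)
p,d=viewer.camera('side');np.save('s6.npy',d);cv2.imwrite('pics/s6.png',p[...,::-1])
c=viewer.get_calibration('side')
vv,uu=np.mgrid[110:240,240:370];q=np.c_[uu.ravel(),vv.ravel()].astype(float)
P=w('side',q,0.);V=c['view'];R=V[:3,:3];ocam=-R.T@V[:3,3]
dd=d[vv,uu].ravel();r=P-ocam;t=dd/-(r@R.T)[:,2];X=ocam+r*t[:,None]
m=(dd>0)&(X[:,2]>.03)&(X[:,2]<.1)&(X[:,0]>.52)&(X[:,0]<.75)&(X[:,1]>-.1)&(X[:,1]<.16)
Y=X[m]
for lo,hi in((.03,.062),(.064,.074),(.074,.1)):
  s=Y[(Y[:,2]>lo)&(Y[:,2]<hi)];print(lo,len(s),np.percentile(s,[1,5,50,95,99],axis=0).round(3).tolist())
"
```

```text
[0.61280904 0.04071042 0.01779343] [-0.62932697 -0.46260937 -0.3175818 ]
[-0.8   0.01  0.9 ] [-0.     0.001  0.   ]
0.03 298 [[0.59, -0.039, 0.03], [0.597, -0.037, 0.031], [0.613, -0.018, 0.045], [0.689, 0.1, 0.059], [0.698, 0.114, 0.061]]
0.064 222 [[0.561, -0.039, 0.064], [0.569, -0.037, 0.065], [0.617, -0.019, 0.068], [0.699, 0.111, 0.073], [0.706, 0.121, 0.074]]
0.074 726 [[0.546, -0.031, 0.075], [0.565, -0.028, 0.077], [0.639, 0.023, 0.089], [0.691, 0.101, 0.093], [0.696, 0.111, 0.097]]
```

>>> arm_command --increments '[{"dx":-0.4,"dy":0,"dz":0.4,"wx":0,"wy":0,"wz":0,"grip":8.5},{"dx":-0.8,"dy":0,"dz":0.9,"wx":0,"wy":0,"wz":0,"grip":8.5},{"dx":-0.8,"dy":0,"dz":0.9,"wx":0,"wy":0,"wz":0,"grip":8.5},{"dx":-0.8,"dy":0,"dz":0.9,"wx":0,"wy":0,"wz":0,"grip":8.5},{"dx":0,"dy":0,"dz":0.3,"wx":0,"wy":0,"wz":0,"grip":8.5},{"dx":1.6,"dy":0,"dz":-0.8,"wx":0,"wy":0,"wz":0,"grip":8.5},{"dx":4,"dy":0,"dz":-3,"wx":0,"wy":0,"wz":0,"grip":8.5},{"dx":7,"dy":0,"dz":-5.5,"wx":0,"wy":0,"wz":0,"grip":8.5},{"dx":10,"dy":0,"dz":-8,"wx":0,"wy":0,"wz":0,"grip":8.5},{"dx":10,"dy":0,"dz":-10,"wx":0,"wy":0,"wz":0,"grip":8.5}]'

```text
clock: 21.4
eef_pos: [0.4624, 0.0438, 0.0375]
tool_rot: [0.013, 0.956, -0.006, 0.294]
ft_force: [-0.5, 0.0, -0.7]
grip_width: 0.0849
grasp_force: 0.0
```

```bash
cat > chk.py <<'E'
from h import *
o=monitor.get_obs();print(o['eef_pos'],o['ft_force'])
p,d=viewer.camera('side')
c=viewer.get_calibration('side')
vv,uu=np.mgrid[100:260,180:370];q=np.c_[uu.ravel(),vv.ravel()].astype(float)
P=w('side',q,0.);V=c['view'];R=V[:3,:3];oc=-R.T@V[:3,3]
dd=d[vv,uu].ravel();r=P-oc;X=oc+r*(dd/-((r@R.T)[:,2]))[:,None]
m=(dd>0)&(X[:,0]>.58)&(X[:,0]<.76)&(X[:,1]>-.1)&(X[:,1]<.16)
for lo,hi in((.02,.06),(.06,.074),(.078,.1)):
  s=X[m&(X[:,2]>lo)&(X[:,2]<hi)];print(lo,len(s),np.percentile(s,[1,5,50,95,99],axis=0).round(3).tolist())
s=X[(abs(X[:,2]-.066)<.008)&m]; lw=s[s[:,0]<np.percentile(s[:,0],30)]
t=X[m&(X[:,2]>.088)&(X[:,2]<.1)];print(rect(t),t.mean(0))
p,d=viewer.camera('top')
hsv=cv2.cvtColor(p,cv2.COLOR_RGB2HSV)[180:245,150:215];v=hsv[...,2];ok=((v>45)&(v<120)&(hsv[...,1]>100)).astype(np.uint8)
ok=cv2.morphologyEx(ok,cv2.MORPH_OPEN,np.ones((3,3)))
n,l,st,ce=cv2.connectedComponentsWithStats(ok);print(st.tolist())
k=1+st[1:,4].argmax();a=np.argwhere(l==k)[:,::-1]+[150,180];print('board',rect(w('top',a,.018)))
E
python3 chk.py
```

```text
[0.46236696 0.04384667 0.03752285] [-0.46776792  0.03125393 -0.681489  ]
0.02 347 [[0.619, -0.039, 0.021], [0.62, -0.038, 0.022], [0.623, -0.031, 0.039], [0.702, 0.1, 0.057], [0.709, 0.115, 0.059]]
0.06 220 [[0.618, -0.039, 0.06], [0.619, -0.037, 0.063], [0.627, -0.008, 0.068], [0.706, 0.113, 0.073], [0.715, 0.124, 0.074]]
0.078 587 [[0.626, -0.031, 0.078], [0.629, -0.026, 0.08], [0.665, 0.031, 0.089], [0.702, 0.103, 0.092], [0.706, 0.111, 0.093]]
((667.0945434570312, 41.13823699951172), (135.97438049316406, 73.54596710205078), 88.94457244873047) [0.66885755 0.03780755 0.09007207]
[[0, 0, 65, 65, 3066], [14, 8, 32, 42, 1159]]
board ((404.6445617675781, 290.791748046875), (153.2916259765625, 111.8436508178711), 5.954966068267822)
```

```bash
python3 -c "
from h import *
print(job.job_done())"
```

```text
the job is handed in; nothing more can be done
None
```

The job is handed in at about 21 s, but no verdict came back. By my last camera measurement, the board is on the mat about 5 mm off centre and the tin is on the slab about 8 mm off centre, both nearly square. I did not re-measure the jar, empty tin or brush, but nothing was pushed near them.

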